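# Shoot the hood bolt of the test stand with a reach hook

### The job

The bolt of the test stand's wire hood has been left open, and its knob hangs too far under the hood for a hand: take the reach hook from its rest, reach in under the hood, catch the pin above the red knob and draw the bolt towards the stand's open front until it is fully home in the yellow keeper. Work the bolt with the hook only and stop when you feel it come up against its stop rather than wrenching it. Then unhook without dragging the bolt back out, lay the hook back across both bars of its rest, the same way round and the same way up, let go, and leave everything else as it stands.

Things in the scene. Friction and masses are not known exactly. Their poses are not given: they have to be found in the camera images.
- hook: Reach hook: orange handle 110 x 22 x 22 mm, a straight steel rod 8 mm thick out of its end, then a prong bent to one side. Origin at the handle's centre; +x along the rod to the hooked end, +z up as it lies, +y the side the prong points to. 0.15 to 0.25 kg, centre of mass about 30 mm ahead of the origin.
- hook_corner (a point): The bend of the hook, on the rod's axis 200 mm along the hook's +x from the handle's centre. From here the prong (8 mm thick) goes 32 mm to the hook's +y and 7 mm back to -x, at the same z as the rod.
- rest: Fixed hook rest: board 280 x 200 x 10 mm with two black rubber bars across it (along y, 130 mm long, 14 mm thick): rear bar at x = -45 mm, top 40 mm up, under the handle; front bar at x = 130 mm, top 47 mm up, under the rod. Origin on the bench. The hook lies with its handle's centre near x = 0, 51 mm up, pointing to +x.
- stand: Fixed blue test stand. Origin on the bench straight below the knob at joint value 0; +x from the open front into the stand, +z up. Two 30 mm posts at x = 115, y = +-95 mm. Base plate 12 mm thick, x = -90 to 140 mm, 240 mm wide; a housing lies on it along y at x = 60 mm, top 79 mm up. In front of the pin, below the keeper, there is only air.
- hood_edge (a point): Middle of the wire hood's front lower edge, at x = -185 mm in the stand, 286 mm up. The hood is 200 mm wide and runs from here to x = 130 mm: a blue frame 14 mm thick with five 6 mm steel wires across it, 48 mm apart; a 22 mm wide rail (underside 284 mm up) runs under its middle, y = 0.
- keeper (a point): Centre of the yellow keeper block, x = -125 mm in the stand, 266 mm up; block 30 x 38 x 38 mm (underside 247 mm up). Behind the pin hang two bolt guides at x = 25 and 85 mm (12 mm thick, 34 mm wide, underside 251 mm up).
- bolt (a joint): Slide of the bolt in m: 0 drawn back, 0.060 fully home against its hard stop, tip in the keeper. Growing values move it along the stand's -x, towards the open front. Friction about 3 N, no spring.
- bolt_pin (a point): On the axis of the bolt's hanging pin, 228 mm above the bench; moves with the bolt. The bolt is a level steel bar 18 mm thick, axis 262 mm up; the upright pin, 10 mm thick, is free from 253 down to 208 mm, with a red ball of 19 mm diameter at its foot (centre 198 mm up).
- bush: Bystander, to be left alone: small brass bush, 26 mm wide, 34 mm tall, standing on the stand's base plate. Origin at the centre of its underside.
- tin: Bystander, to be left alone: small green tin, 42 mm wide, 28 mm tall, on the hook rest's board beside the hook. Origin at the centre of its underside.
- spray: Bystander, to be left alone: spray can, 54 mm wide, 170 mm tall. Origin at the centre of its underside.
- mug: Bystander, to be left alone: white mug, 80 mm wide, 90 mm tall, handle at its +y. Origin at the centre of its underside.
- wrench: Bystander, to be left alone: steel wrench lying flat.
- tie_rod_end: Bystander, to be left alone: steel ball joint with a 100 mm threaded stem lying on the bench, 60 mm tall.
- oil: Bystander, to be left alone: oil bottle, 60 mm wide, 140 mm tall. Origin at the centre of its underside.

How it is judged:
By the outcome, as a careful person would: the job done as asked, in the order asked, and still so for the second after the job is handed in, with the robot touching nothing.
It also fails if it takes over 51 s, if anything falls off the work surface, if the arm or the gripper's body presses on something with over 40 N, if the wrist force passes 120 N, or if a joint passes its speed limit or range.

### The arm

A 6-joint arm with a two-finger parallel gripper is mounted at the origin on the work surface. World frame = base frame: x ahead of the robot, y to its left, z up, the work surface at z = 0. Lengths are in m, angles in rad, forces in N, time in s.
With the tool pointing down it reaches from about 0.35 to 0.975 m from the base axis. Payload 17.4 kg.
Tool frame: the origin (TCP) lies midway between the tips of the shut fingers; the grasp point (between the pads) lies behind it (arm.hold_point_z is the z of the grasp point in the tool frame, in m); z points along the fingers, y is the line along which they close (so a half turn about z gives the same grasp; the last joint's range is limited). The gripper opens to 85 mm and grips with 20 to 120 N. Pads are 22 mm wide; open, the fingers measure 114 mm over their backs; the gripper's body (76 mm by 85 mm) begins 54 mm behind the grasp point. The pads swing forward as they close: fully open they stand 13 mm farther back than shut.
Start: joints at [-1.349, 0.116, 1.442, -0, 1.584, -0.038], TCP at [0.173, -0.652, 0.205] pointing down, gripper open.
Joint ranges: [-2.83, 2.83], [-0.83, 2.19], [0.07, 2.5], [-1.14, 4.28], [0.01, 3], [-2.97, 2.97]. Speed limits (rad/s): [1.89, 1.89, 2.22, 3.14, 3.14, 3.14].

### API

Orientations are given as a rotation vector (axis times angle).
In Python, from station import arm gives the robot as it stands.
- The arm moves only by the shell command python3 -m pendant 'ROWS'. ROWS is JSON, a list that holds one entry, the list of rows, each a list of 7 numbers: the shift along the tool's x, y, z in cm, then the turn, a rotation vector about the tool's x, y, z in degrees, then the closure, from 0 (fully open) to 1 (shut). A call has 1 to 8 rows; each row shifts and turns the commanded pose from where the row before left it, along the tool's axes as they then stand; what a row does not reach is not made up. A row lasts 1/8 s, in which the tool goes at most 62.5 mm and 10.7 degrees, less where a joint would pass 70% of its speed; a pose out of reach is approached as far as the arm can. A call with a gripper value outside its range is refused whole. The fingers move at their own pace and stop on an object; the grip force is fixed at half the most. Time passes only in rows, so rows that do not move let the fingers close. It gives the time, the measured TCP pose, the force, the opening and the grip force at its end, in the units of the state.
- arm.read_state(): the state, without advancing time (a new reading comes with each control period).
- arm.get_image(name): name is "side" or "top" or "wrist"; returns a dict with "image" (400x640x3 uint8, red, green, blue), "depth" (400x640 float32, m along the optical axis (not along the pixel's ray), 0 where there is no reading), "vertical_fov" (degrees; the focal length in pixels is half the picture's height over the tangent of half this angle, whatever the lens; pixels are square), "cx", "cy" (the principal point, pixels), "origin" and "rotation" of the camera in the world. Camera axes: x right, y down, z forward; pixel columns grow to the right and rows downward; lengths in m; the calibration is good to about 2 mm. A picture is of the moment at which its call begins.
- arm.close_job(): hands the job in; it is judged then, once.
The state is a dict: "t": time; "joints": joint angles; "joint_vel": joint speeds; "joint_torque": joint torques, N m; "tcp_pos": TCP position; "ee_rot": TCP orientation; "force": force on the tool from outside, world axes, zero at the start; "torque": the same for the moment, N m; "opening": opening from 0.0 (shut) to 1.0 (fully open); "gripper_force": force on a finger pad.
Only numpy, scipy, OpenCV 4.12 (cv2) and the standard library are available. Lean on these libraries where they do the work, as an engineer would, in place of code of your own. Each camera call takes 0.05 s, during which the arm holds its last target. There are 200 camera calls.

## Working session

There is one attempt and no reset: what is moved stays moved. The work goes in short steps, Python scripts to look and compute and a shell command to move; the robot and the scene stay as the last step left them, time stands still between calls to the robot, and variables do not carry over. Pictures are saved under pics/ and viewed, at most 10 in all, crops included, and the job is handed in when it is done.

```bash
mkdir -p pics; ls; python3 - <<'E'
from station import arm
import cv2,numpy as np
print(arm.hold_point_z, arm.read_state())
for n in("top","side"):
    d=arm.get_image(n); cv2.imwrite(f"pics/{n}0.png",d["image"][:,:,::-1]); np.savez(f"{n}0.npz",**d)
    print(n,d["vertical_fov"],d["cx"],d["cy"],d["origin"],d["rotation"])
E
```

```text
pics
-0.0187 {'t': 0.0, 'joints': array([-1.34877587e+00,  1.16481879e-01,  1.44229923e+00,  1.68132246e-06,
        1.58398959e+00, -3.78083823e-02]), 'joint_vel': array([ 1.53694639e-03, -6.43269837e-04, -1.17507254e-04,  8.88238839e-05,
       -2.70335378e-04, -7.79407063e-05]), 'joint_torque': array([ 2.19056717e-03, -7.31975913e+01, -6.32491851e+01,  1.17506029e-04,
        6.30697832e-03, -8.79564845e-05]), 'tcp_pos': array([ 0.17335312, -0.65212054,  0.20404387]), 'ee_rot': array([-3.11395508e+00, -4.06839131e-01,  1.67505538e-04]), 'force': array([ 0.52580767,  0.1935156 , -0.13382595]), 'torque': array([-0.02568738, -0.00715795,  0.03419101]), 'gripper_force': 0.0, 'opening': 1.0021411653835246}
top 51.173393338390184 312.5514562016181 202.96890550833442 [ 0.2507344  -0.020874    1.62577217] [-2.1104837   2.12560775 -0.20079257]
side 43.9708651949534 311.2284227686655 198.21266043668146 [-0.02697225 -1.27925291  1.14665797] [-2.15174079  0.45400549 -0.24695782]
```

View pics/top0.png

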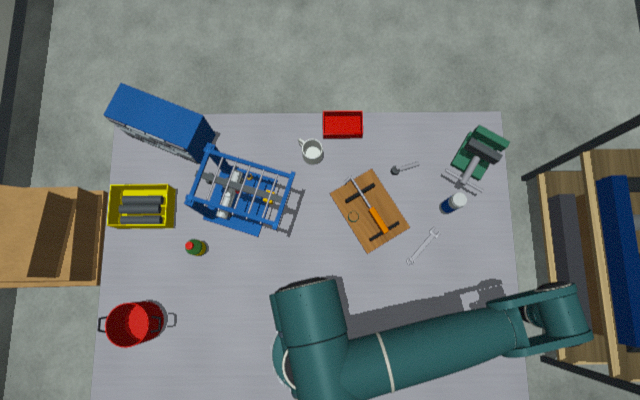

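View pics/side0.png

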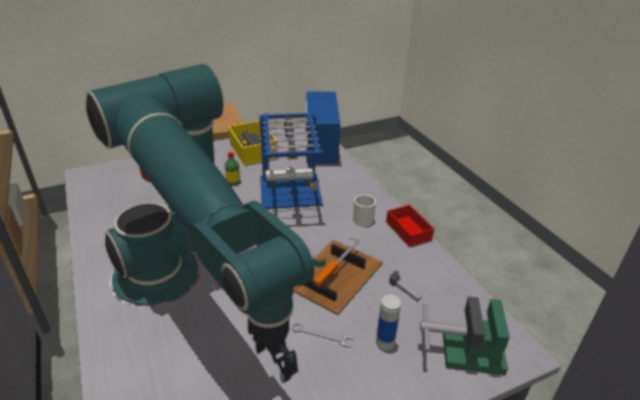

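The top view shows the stand at (240,190) with its open front towards the image right (edge near 285,205). The hook has its handle at (377,217) and its bend at (350,181). The side view shows the keeper and knob only coarsely. Next I'll measure using depth.

```bash
cat > h.py <<'E'
import numpy as np,cv2
from scipy.spatial.transform import Rotation as R
def cam(d):
    f=200/np.tan(np.radians(float(d["vertical_fov"]))/2); r=np.array(d["rotation"])
    return f,(R.from_rotvec(r).as_matrix() if r.shape==(3,) else r),np.array(d["origin"])
def cloud(d):
    f,M,o=cam(d); v,u=np.mgrid[0:400,0:640]; z=d["depth"]
    return np.stack([(u-d["cx"])/f*z,(v-d["cy"])/f*z,z],-1)@M.T+o
def plane(d,u,v,h):
    f,M,o=cam(d); r=M@np.array([(u-d["cx"])/f,(v-d["cy"])/f,1]); return o+r*(h-o[2])/r[2]
def proj(d,p):
    f,M,o=cam(d); q=(np.asarray(p)-o)@M; return q[...,0]/q[...,2]*f+d["cx"],q[...,1]/q[...,2]*f+d["cy"]
def hsv(d): return cv2.cvtColor(d["image"],cv2.COLOR_RGB2HSV)
E
python3 - <<'E'
from h import *
d=dict(np.load("top0.npz")); P=cloud(d); H=hsv(d); h,s,v=[H[...,i].astype(int) for i in range(3)]
def box(u0,u1,v0,v1):
    m=np.zeros((400,640),bool); m[v0:v1,u0:u1]=1; return m
rb=box(325,415,165,255)
m=rb&(h>4)&(h<16)&(s>200)&(v>150)
def rayxy(m,z):
    vv,uu=np.nonzero(m); return np.array([plane(d,a,b,z)[:2] for a,b in zip(uu,vv)])
def rect(q,n):
    r=cv2.minAreaRect(q.astype(np.float32)); print(n,len(q),r); print(cv2.boxPoints(r))
rect(rayxy(m,.060),"handle")
m2=rb&(v<60); m2=m2
n,l,st,c=cv2.connectedComponentsWithStats(m2.astype(np.uint8))
for i in range(1,n):
    if st[i,4]>15: rect(rayxy(l==i,.043),"bar z%.3f"%np.median(P[l==i][:,2]))
wood=rb&(h>5)&(h<20)&(s>80)&(P[...,2]<.03)&(P[...,2]>.0); rect(rayxy(wood,.01),"board")
sb=box(180,305,140,245)
b=sb&(h>100)&(h<125)&(s>130)
z=P[...,2]
print("zhist",np.histogram(z[b],bins=np.arange(-.02,.34,.02)))
rect(P[b&(z>.26)&(z<.33)][:,:2],"hood"); rect(P[b&(z<.03)&(z>0)][:,:2],"base")
y=sb&(h>20)&(h<35)&(s>130)
print("yellow",y.sum(),np.c_[np.array(np.nonzero(y))[::-1].T,np.round(P[y],3)].tolist())
for p in [(349,180),(352,183),(347,181),(357,190)]: print(p,plane(d,*p,.051),P[p[1],p[0]])
c=cv2.resize(np.hstack([d["image"][140:260,180:305],d["image"][140:260,320:420]]),None,fx=3.5,fy=3.5,interpolation=cv2.INTER_CUBIC); cv2.imwrite("pics/c1.png",c[:,:,::-1])
E
```

```text
handle 5 ((0.4782503843307495, -0.2621130049228668), (0.09004305303096771, 0.016308026388287544), 43.380943298339844)
[[ 0.43992805 -0.2871095 ]
 [ 0.45112914 -0.29896224]
 [ 0.5165727  -0.23711652]
 [ 0.50537163 -0.22526377]]
bar z0.045 49 ((0.618357241153717, -0.2309766411781311), (0.014122020453214645, 0.05274806544184685), 30.83513832092285)
[[ 0.5987758  -0.21194994]
 [ 0.6258128  -0.25724185]
 [ 0.6379387  -0.25000334]
 [ 0.61090165 -0.20471144]]
bar z0.047 56 ((0.5825649499893188, -0.16899654269218445), (0.013372690416872501, 0.061966005712747574), 30.79214096069336)
[[ 0.5609602  -0.1458041 ]
 [ 0.5926821  -0.19903478]
 [ 0.6041697  -0.19218898]
 [ 0.5724478  -0.1389583 ]]
bar z0.041 31 ((0.4711359739303589, -0.3232855498790741), (0.010813151486217976, 0.044196587055921555), 31.25815773010254)
[[ 0.45504755 -0.30720052]
 [ 0.4779809  -0.34498146]
 [ 0.4872244  -0.33937058]
 [ 0.46429104 -0.30158964]]
bar z0.041 37 ((0.43121233582496643, -0.2541782259941101), (0.010522553697228432, 0.05342720076441765), 27.909852981567383)
[[ 0.41405886 -0.23303452]
 [ 0.43906718 -0.28024736]

[... 2923 characters left out ...]
.12, 0.253], [192.0, 242.0, 0.404, 0.419, 0.125], [201.0, 242.0, 0.41, 0.403, 0.065], [202.0, 242.0, 0.412, 0.403, 0.053], [193.0, 243.0, 0.402, 0.419, 0.115], [202.0, 243.0, 0.408, 0.403, 0.053], [203.0, 243.0, 0.409, 0.401, 0.043], [202.0, 244.0, 0.402, 0.397, 0.074], [203.0, 244.0, 0.404, 0.4, 0.048], [204.0, 244.0, 0.406, 0.4, 0.033]]
(349, 180) [ 0.64863158 -0.157373    0.051     ] [ 6.61449215e-01 -1.61770104e-01  2.71175858e-04]
(352, 183) [ 0.6365636  -0.16871593  0.051     ] [ 0.64713352 -0.17276611  0.00785858]
(347, 181) [ 0.6446968  -0.14952268  0.051     ] [ 0.65797438 -0.15385849 -0.00207404]
(357, 190) [ 0.60860102 -0.18733292  0.051     ] [ 0.61885311 -0.1921016   0.00588625]
```

View pics/c1.png

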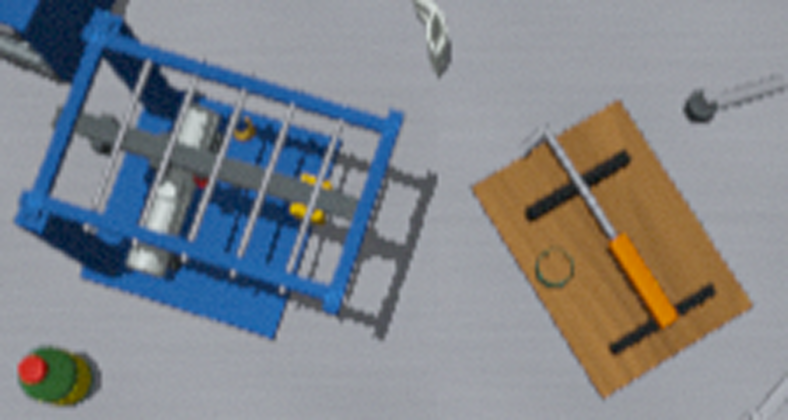

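Crop: handle runs from crop (620,240) to (668,322), the bend is at about (545,130), the red knob is visible at (200,182) and the keeper at (308,198). The hood fit (315 mm long, yaw 72.5°) agrees with the keeper position.

```bash
python3 - <<'E'
from h import *
d=dict(np.load("top0.npz")); P=cloud(d); H=hsv(d); h,s,v=[H[...,i].astype(int) for i in range(3)]
rb=np.zeros((400,640),bool); rb[165:255,325:415]=1
print("hue at handle",H[217,377],H[212,375],"board",H[230,350])
m=rb&(s>215)&(v>170); vv,uu=np.nonzero(m)
q=np.array([plane(d,a,b,.060)[:2] for a,b in zip(uu,vv)],np.float32); r=cv2.minAreaRect(q); print(len(q),r,q.mean(0))
c=plane(d,350.7,177.1,.052)[:2]; print("corner",c); o=np.array(r[0]); print("dist",np.linalg.norm(c-o),"yaw",np.degrees(np.arctan2(*(c-o)[::-1])))
for u0,v0 in[(374.5,215)]: pass
rp=[plane(d,320+(x-437.5)/3.5,140+y/3.5,.052)[:2] for x,y in[(550,140),(580,186),(612,235)]]; print("rod",rp)
red=np.zeros_like(rb); red[180:200,225:250]=1; k=red&((h<8)|(h>172))&(s>120); vv,uu=np.nonzero(k); print("knob",k.sum(), plane(d,uu.mean(),vv.mean(),.203) if k.any() else 0)
S=dict(np.load("side0.npz")); f=np.array([.5794,.2464]); ux=np.array([.301,.954])
h2=hsv(S).astype(int); k=((h2[...,0]<8)|(h2[...,0]>172))&(h2[...,1]>120); k[:150]=0;k[200:]=0;k[:,:255]=0;k[:,330:]=0
vv,uu=np.nonzero(k); print("side red",len(uu)); 
if len(uu): print(plane(S,uu.mean(),vv.mean(),.198))
print("pred side",[proj(S,np.r_[f-ux*j,.198]) for j in(0,.06)])
E
```

```text
hue at handle [ 18 255 207] [ 17 255 204] board [108  15 166]
149 ((0.49146682024002075, -0.2648904621601105), (0.10664194822311401, 0.020098615437746048), 30.83982276916504) [ 0.49123684 -0.26495138]
corner [ 0.65992888 -0.16415897]
dist 0.19628117424552272 yaw 30.877214845767977
rod [array([ 0.64828263, -0.16947275]), array([ 0.59584423, -0.20120108]), array([ 0.54070553, -0.23461057])]
knob 6 [0.571947   0.24779366 0.203     ]
side red 0
pred side [(np.float64(290.6877508948246), np.float64(151.7644935083342)), (np.float64(292.00154404130893), np.float64(159.8574135299785))]
```

```bash
python3 -m pendant '[[[0,0,-5,0,0,-8,0],[0,0,-5,0,0,-8,0],[0,0,0,0,9,0,0],[0,0,0,0,9,0,0],[0,0,0,0,9,0,0],[0,0,0,0,9,0,0],[0,0,0,0,9,0,0],[0,0,0,0,0,0,0]]]'; python3 -c "
from station import arm;s=arm.read_state();print(s['joints'])"
```

```text
t: 1.1
tcp_pos: [0.1718, -0.6529, 0.3016]
ee_rot: [-2.626, -0.72, -1.091]
force: [-0.2, -0.5, -0.7]
opening: 0.998
gripper_force: 0.0
[-1.63054813  0.32006728  1.19947764  0.70818666  2.02271019 -0.40732913]
```

```bash
cat >> h.py <<'E'
def tool(yaw,a):
    return R.from_euler('z',yaw,degrees=True).as_matrix()@np.array([[1,0,0],[0,-1,0],[0,0,-1.]])@R.from_euler('y',a,degrees=True).as_matrix()
HO=np.array([.4915,-.2649]); HY=30.85; SO=np.array([.5794,.2464]); SY=72.48; GX=-.018
def hookpos(o,yaw,z,a=45): # tcp for hook origin o
    c=np.array([np.cos(np.radians(yaw)),np.sin(np.radians(yaw)),0]); T=tool(yaw,a)
    return np.r_[o,z]+GX*c+.0187*T[:,2],T
def delta(p,T,s):
    C=R.from_rotvec(s["ee_rot"]).as_matrix()
    print("shift cm",np.round(C.T@(np.array(p)-s["tcp_pos"])*100,2),"turn deg",np.round(np.degrees(R.from_matrix(C.T@T).as_rotvec()),2))
E
python3 - <<'E'
from h import *; from station import arm
s=arm.read_state(); p,T=hookpos(HO,HY,.051); print(p)
delta(p-.13*T[:,2],T,s)
E
```

```text
[ 0.4873988  -0.26734966  0.0377771 ]
shift cm [ 14.28 -16.91  38.87] turn deg [-0.11 -0.19 -0.25]
```

```bash
python3 -m pendant '[[[1.78,-2.11,4.86,0,0,0,0.4],[1.78,-2.11,4.86,0,0,0,0.4],[1.78,-2.11,4.86,0,0,0,0.4],[1.78,-2.11,4.86,0,0,0,0.4],[1.78,-2.11,4.86,0,0,0,0.4],[1.78,-2.11,4.86,0,0,0,0.4],[1.78,-2.11,4.86,0,0,0,0.4],[1.78,-2.11,4.86,0,0,0,0.4]]]'; python3 -m pendant '[[[0,0,0,0,0,0,0.4],[0,0,0,0,0,0,0.4]]]'
python3 - <<'E'
from h import *; from station import arm
s=arm.read_state(); p,T=hookpos(HO,HY,.051); print(s["joints"])
delta(p-.13*T[:,2],T,s)
d=arm.get_image("wrist"); np.savez("w1.npz",**d); cv2.imwrite("pics/w1.png",d["image"][:,:,::-1])
c=np.array([np.cos(np.radians(HY)),np.sin(np.radians(HY)),0])
print([np.round(proj(d,np.r_[HO,.062]+x*c),1) for x in(-.055,0,.055)],np.round(proj(d,np.r_[HO,.055]+.2*c),1), d["origin"])
E
```

```text
t: 2.1
tcp_pos: [0.4099, -0.3132, 0.1305]
ee_rot: [-2.633, -0.731, -1.087]
force: [1.1, -1.4, -0.1]
opening: 0.601
gripper_force: 0.0
t: 2.35
tcp_pos: [0.4093, -0.3148, 0.1315]
ee_rot: [-2.631, -0.731, -1.088]
force: [0.4, -0.4, -0.9]
opening: 0.601
gripper_force: 0.0
[-1.1545332  -0.22160239  2.03932746  0.78025328  1.48060694 -0.26359938]
shift cm [-0.16 -0.07  0.09] turn deg [0.02 0.1  0.19]
[array([322.7, 225.5]), array([323., 167.]), array([323.2, 117.8])] [323.7  25.1] [ 0.35546483 -0.34733584  0.30698037]
```

View pics/w1.png

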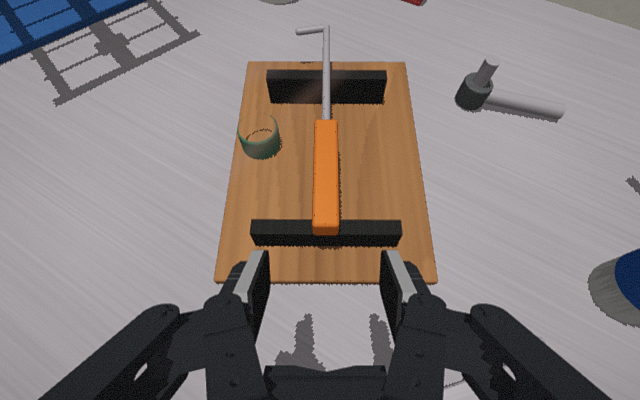

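The wrist view shows the handle straight between the fingers: its near end is at (326,228), its far end at (326,120), and the bend is at (326,27) with the prong to the left. The tin is at (262,140), well clear. Advancing and gripping.

```bash
python3 -m pendant '[[[-0.16,0,3.1,0,0,0,0.4],[0,0,3,0,0,0,0.4],[0,0,3,0,0,0,0.4],[0,0,2,0,0,0,0.4],[0,0,2,0,0,0,0.4],[0,0,0,0,0,0,0.4],[0,0,0,0,0,0,0.7],[0,0,0,0,0,0,1]]]'; python3 -m pendant '[[[0,0,0,0,0,0,1],[0,0,0,0,0,0,1],[0,0,0,0,0,0,1],[0,0,0,0,0,0,1]]]'
python3 - <<'E'
from h import *; from station import arm
s=arm.read_state(); p,T=hookpos(HO,HY,.051); delta(p,T,s)
print(s["tcp_pos"],s["gripper_force"])
d=arm.get_image("wrist"); cv2.imwrite("pics/w2.png",d["image"][:,:,::-1])
E
```

```text
t: 3.4
tcp_pos: [0.4875, -0.2688, 0.0379]
ee_rot: [-2.631, -0.726, -1.091]
force: [-1.6, -0.7, 1.1]
opening: 0.237
gripper_force: 58.6
t: 3.9
tcp_pos: [0.4877, -0.2686, 0.0379]
ee_rot: [-2.631, -0.727, -1.091]
force: [-3.6, -3.9, 6.6]
opening: 0.238
gripper_force: 59.2
shift cm [ 0.02 -0.13  0.03] turn deg [ 0.08 -0.01  0.07]
[ 0.48773293 -0.26864896  0.03785927] 59.20344114303589
```

```bash
python3 -m pendant '[[[2.1,0,-2.1,0,0,0,1],[3.1,0,-3.1,0,0,0,1],[3.6,0,-3.6,0,0,0,1],[3.7,0,-3.7,0,0,0,1],[0,0,0,5.88,0,-5.88,1],[0,0,0,5.88,0,-5.88,1],[0,0,0,5.88,0,-5.88,1],[0,0,0,5.88,0,-5.88,1]]]'; python3 -m pendant '[[[0,0,0,5.88,0,-5.88,1],[0,0,0,0,0,0,1],[0,0,0,0,0,0,1]]]'
python3 - <<'E'
from h import *; from station import arm
s=arm.read_state(); c=np.array([np.cos(np.radians(SY)),np.sin(np.radians(SY))]); n=np.array([-c[1],c[0]])
p,T=hookpos(SO-.43*c-.05*n,SY,.228); delta(p,T,s); print(s["joints"])
d=arm.get_image("wrist"); np.savez("w3.npz",**d); cv2.imwrite("pics/w3.png",d["image"][:,:,::-1])
d=arm.get_image("top"); np.savez("t3.npz",**d)
E
```

```text
t: 4.95
tcp_pos: [0.4872, -0.2682, 0.2135]
ee_rot: [-2.181, -1.373, -0.903]
force: [-0.2, -0.1, -1.7]
opening: 0.236
gripper_force: 59.2
t: 5.32
tcp_pos: [0.4874, -0.2677, 0.2134]
ee_rot: [-2.057, -1.502, -0.852]
force: [0.9, -0.1, -2.3]
opening: 0.236
gripper_force: 59.2
shift cm [ 5.97 -1.73  5.78] turn deg [ 0.11  0.01 -0.15]
[-0.89322185  0.07071645  1.62673128  0.66567271  1.87311298 -0.52191847]
```

View pics/w3.png

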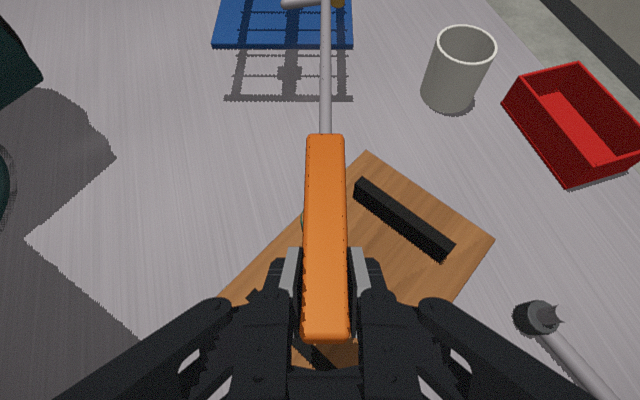

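The wrist view shows the hook held straight, rod along u≈326 up to the bend at (326,3). Next I'll move to the staging point in front of the hood, check for sag and look for the knob.

```bash
python3 -m pendant '[[[3,-0.86,2.9,0,0,0,1],[2.97,-0.87,2.88,0,0,0,1],[0,0,0,0,0,0,1],[0,0,0,0,0,0,1]]]'
python3 - <<'E'
from h import *; from station import arm
d=dict(np.load("w3.npz")); P=cloud(d)
for v in(20,40,60,80,100,120,150,200,250,300): print(v,np.round(P[v,326],4))
s=arm.read_state(); c=np.array([np.cos(np.radians(SY)),np.sin(np.radians(SY))]); n=np.array([-c[1],c[0]])
p,T=hookpos(SO-.43*c-.05*n,SY,.228); delta(p,T,s)
for nme in("wrist","side"):
    d=arm.get_image(nme); np.savez(nme+"4.npz",**d); H=hsv(d).astype(int)
    k=((H[...,0]<6)|(H[...,0]>174))&(H[...,1]>140)&(H[...,2]>60); N,l,st,ce=cv2.connectedComponentsWithStats(k.astype(np.uint8))
    print(nme,[(st[i].tolist(),np.round(plane(d,*ce[i],.198),4).tolist()) for i in range(1,N) if st[i,4]>3][:12],"pred",proj(d,np.r_[SO,.198]),proj(d,np.r_[SO-.2*0*c-.05*n-.23*c,.228]))
    cv2.imwrite(f"pics/{nme}4.png",d["image"][:,:,::-1])
a=dict(np.load("wrist4.npz"))["image"]; b=dict(np.load("side4.npz"))["image"][90:220,220:380]
cv2.imwrite("pics/m4.png",np.vstack([cv2.resize(a[:220],None,fx=1,fy=1),cv2.resize(b,(460,374)) if 0 else cv2.copyMakeBorder(cv2.resize(b,(460,374),interpolation=cv2.INTER_CUBIC),0,0,0,180,0)])[:,:,::-1])
E
```

```text
t: 5.92
tcp_pos: [0.4959, -0.1834, 0.2153]
ee_rot: [-2.056, -1.505, -0.851]
force: [0.2, -0.5, -2.2]
opening: 0.236
gripper_force: 59.5
20 [ 0.542  -0.1065  0.229 ]
40 [ 0.5347 -0.1293  0.2303]
60 [ 0.5285 -0.1484  0.2299]
80 [ 0.5228 -0.1662  0.2297]
100 [ 0.5172 -0.1837  0.2306]
120 [ 0.5123 -0.199   0.2305]
150 [ 0.5039 -0.225   0.2375]
200 [ 0.4942 -0.2551  0.2384]
250 [ 0.4861 -0.2803  0.2386]
300 [ 0.4791 -0.3022  0.2391]
shift cm [-0.02  0.02  0.06] turn deg [ 0.08  0.04 -0.02]
wrist [([527, 106, 113, 144, 10607], [0.6898, -0.1846, 0.198])] pred (np.float64(280.95333591298015), np.float64(-95.90472068922662)) (np.float64(322.21521158701233), np.float64(-4.520774109715518))
side [([135, 141, 21, 40, 443], [0.0605, 0.3951, 0.198]), ([387, 205, 47, 41, 1199], [0.7467, -0.314, 0.198])] pred (np.float64(290.6877508948246), np.float64(151.7644935083342)) (np.float64(310.6682965158879), np.float64(177.1471346182958))
```

View pics/m4.png

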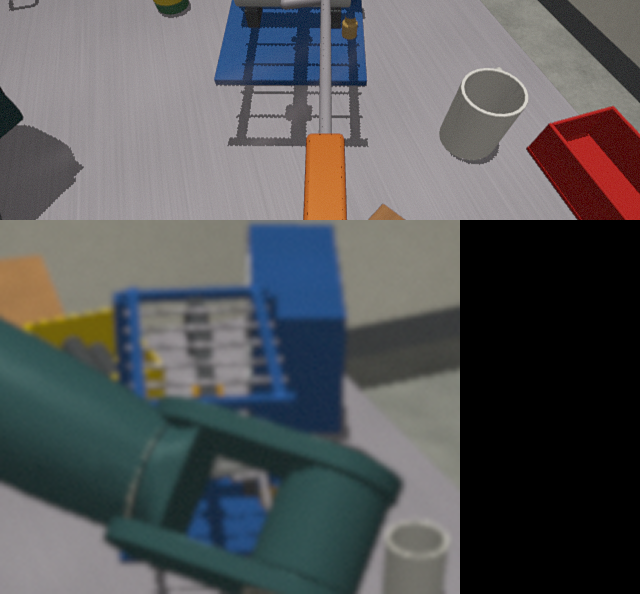

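The wrist view shows the rod clear in front of the stand, with the bend at (324,0) and level to within 2 mm. The side view of the bolt is blocked by the arm. Advancing under the hood beside the pin.

```bash
python3 -m pendant '[[[2.5,0,2.5,0,0,0,1],[3.5,0,3.5,0,0,0,1],[3.5,0,3.5,0,0,0,1],[2.5,0,2.5,0,0,0,1],[1.5,0,1.5,0,0,0,1],[0,0,0,0,0,0,1]]]'
python3 - <<'E'
from h import *; from station import arm
s=arm.read_state(); c=np.array([np.cos(np.radians(SY)),np.sin(np.radians(SY))]); n=np.array([-c[1],c[0]])
p,T=hookpos(SO-.175*c-.0525*n+.0025*n,SY,.228); delta(p,T,s); print(s["joints"],s["force"])
for nme in("wrist","side"):
    d=arm.get_image(nme); np.savez(nme+"5.npz",**d)
    cv2.imwrite(f"pics/{nme}5.png",d["image"][:,:,::-1])
a=dict(np.load("wrist5.npz"))["image"]; b=dict(np.load("side5.npz"))["image"][90:220,220:380]
cv2.imwrite("pics/m5.png",np.vstack([a[:220],cv2.copyMakeBorder(cv2.resize(b,(460,374),interpolation=cv2.INTER_CUBIC),0,0,0,180,0)])[:,:,::-1])
E
```

```text
t: 6.78
tcp_pos: [0.5538, -0.0008, 0.2148]
ee_rot: [-2.054, -1.506, -0.85]
force: [-0.2, -0.1, -2.8]
opening: 0.238
gripper_force: 59.6
shift cm [4.5  0.01 4.51] turn deg [-0.03  0.    0.01]
[-0.46237756 -0.16547487  1.8521712   0.77350215  1.59908806 -0.19279623] [-0.21888956 -0.12109799 -2.78058461]
```

View pics/m5.png

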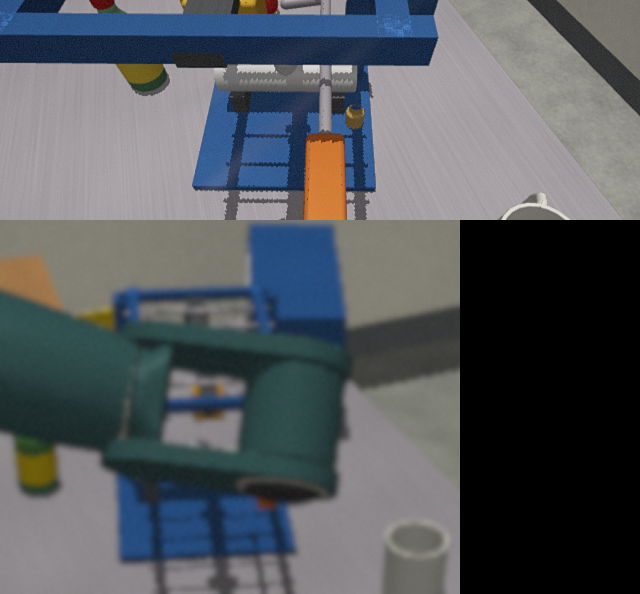

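The wrist view now shows the red knob at about (270,5), left of the prong tip at (285,3), and the keeper at (250,4). I'll measure the knob from this view and check it is clear of the prong.

```bash
python3 - <<'E'
from h import *
d=dict(np.load("wrist5.npz")); P=cloud(d); H=hsv(d).astype(int)
c=np.array([np.cos(np.radians(SY)),np.sin(np.radians(SY))]); n=np.array([-c[1],c[0]])
def st(p): q=np.asarray(p)[...,:2]-SO; return np.round(np.stack([q@c,q@n,np.asarray(p)[...,2]],-1)*1000,1)
k=((H[...,0]<6)|(H[...,0]>174))&(H[...,1]>140)&(H[...,2]>60); k[40:]=0;k[:,:200]=0
vv,uu=np.nonzero(k); print(len(uu),uu.min(),uu.max(),vv.min(),vv.max(), st(np.median(P[k],0)), st(P[k].min(0)),st(P[k].max(0)))
print("hood edge",st(P[45,250]),st(P[20,250]),st(P[45,400]))
y=(H[...,0]>20)&(H[...,0]<33)&(H[...,1]>140); y[30:]=0; y[:,:190]=0; print("yel",y.sum(),st(P[y])[::max(1,y.sum()//8)])
print("rod",st(P[10,322:331]),st(P[100,320:332]), "prong",st(P[3,280:322:6]),st(P[1,280:322:6]))
print("pred knob",proj(d,np.r_[SO,.198]))
E
```

```text
128 265 276 0 12 [ -9.9  -2.9 201.7] [-13.8   0.7 194.4] [ -4.1  -7.3 206.4]
hood edge [-187.  -21.  297.] [-177.6  -20.9  301.6] [-187.1  -82.9  297.1]
yel 237 [[-139.5   -9.   286.5]
 [-140.1  -13.1  286.3]
 [-141.4   -9.1  286.1]
 [-140.4  -12.3  284.9]
 [-133.9  -16.5  280.3]
 [-142.3  -13.9  284.6]
 [-141.5  -16.1  283. ]
 [-143.3  -12.2  283.1]
 [-141.9  -15.4  281.7]]
rod [[-60.8 -49.8 230.1]
 [-60.9 -50.6 230.2]
 [-61.4 -51.3 230.5]
 [-61.3 -52.1 230.5]
 [-61.6 -52.8 230.7]
 [-60.8 -53.6 230.2]
 [-59.5 -54.4 229.3]
 [-58.8 -55.2 228.8]
 [-58.2 -55.9 228.5]] [[-152.6  -48.9  230.3]
 [-152.4  -49.5  230.1]
 [-153.7  -50.2  231.4]
 [-154.3  -50.8  232.1]
 [-154.4  -51.4  232.1]
 [-153.7  -52.1  231.4]
 [-153.4  -52.7  231.1]
 [-155.1  -53.3  232.9]
 [-153.4  -54.   231.1]
 [-153.3  -54.6  230.9]
 [-152.9  -55.3  230.5]
 [-151.2  -55.9  228.8]] prong [[-47.3 -16.5 227.1]
 [-49.5 -21.5 228.5]
 [-48.5 -26.1 227.9]
 [-47.4 -30.8 227.2]
 [-47.3 -35.5 227.1]
 [-46.2 -40.2 226.4]
 [-44.6 -44.9 225.5]] [[319.2  32.7   1.2]
 [-49.5 -21.7 230.1]
 [-48.8 -26.3 229.7]
 [-46.2 -30.8 228. ]
 [-47.1 -35.6 228.6]
 [-46.  -40.2 227.9]
 [-45.2 -45.  227.4]]
pred knob (np.float64(269.087466934902), np.float64(2.418096082858824))
```

```bash
python3 -m pendant '[[[1.5,0,1.5,0,0,0,1],[1.7,0,1.7,0,0,0,1],[1.3,0,1.3,0,0,0,1],[0,0,0,0,0,0,1],[0,0,0,0,0,0,1]]]'; python3 -m pendant '[[[0,-1,0,0,0,0,1],[0,-1.2,0,0,0,0,1],[0,-1.05,0,0,0,0,1],[0,0,0,0,0,0,1],[0,0,0,0,0,0,1]]]';  python3 - <<'E'
from h import *; from station import arm
s=arm.read_state(); c=np.array([np.cos(np.radians(SY)),np.sin(np.radians(SY))]); n=np.array([-c[1],c[0]])
p,T=hookpos(SO-.175*c-.0175*n,SY,.228); delta(p,T,s); print(s["force"])
E
```

```text
t: 7.5
tcp_pos: [0.5728, 0.0589, 0.2148]
ee_rot: [-2.055, -1.505, -0.851]
force: [-0.4, 0.0, -1.5]
opening: 0.238
gripper_force: 59.6
t: 8.12
tcp_pos: [0.542, 0.0692, 0.2151]
ee_rot: [-2.055, -1.506, -0.852]
force: [0.2, -1.1, -1.9]
opening: 0.235
gripper_force: 59.5
shift cm [ 0.01 -0.01  0.06] turn deg [0.04 0.   0.  ]
[ 0.24241625 -1.08500865 -1.91353512]
```

```bash
python3 -m pendant '[[[-0.3,0,-0.3,0,0,0,1],[-0.4,0,-0.4,0,0,0,1],[-0.4,0,-0.4,0,0,0,1],[-0.4,0,-0.4,0,0,0,1],[-0.5,0,-0.5,0,0,0,1],[-0.5,0,-0.5,0,0,0,1],[-0.5,0,-0.5,0,0,0,1],[0,0,0,0,0,0,1]]]'; python3 -m pendant '[[[-0.4,0,-0.4,0,0,0,1],[-0.4,0,-0.4,0,0,0,1],[-0.3,0,-0.3,0,0,0,1],[0,0,0,0,0,0,1]]]'
```

```text
t: 9.12
tcp_pos: [0.5291, 0.0281, 0.2148]
ee_rot: [-2.055, -1.505, -0.851]
force: [0.7, 1.0, -2.3]
opening: 0.236
gripper_force: 59.5
t: 9.62
tcp_pos: [0.5244, 0.0135, 0.2149]
ee_rot: [-2.055, -1.505, -0.851]
force: [-0.6, 0.1, -3.0]
opening: 0.235
gripper_force: 59.5
```

```bash
cat > look.py <<'E'
from h import *; from station import arm; import sys
d=arm.get_image("wrist"); P=cloud(d); H=hsv(d).astype(int)
cv2.imwrite(f"pics/{sys.argv[1]}.png",d["image"][:,:,::-1]); np.savez("wl.npz",**d)
c=np.array([np.cos(np.radians(SY)),np.sin(np.radians(SY))]); n=np.array([-c[1],c[0]])
def st(p): q=np.asarray(p)[...,:2]-SO; return np.round(np.stack([q@c,q@n,np.asarray(p)[...,2]],-1)*1000,1)
k=((H[...,0]<6)|(H[...,0]>174))&(H[...,1]>140)&(H[...,2]>60)&(np.abs(P[...,2]-.2)<.03)
vv,uu=np.nonzero(k); print(len(uu)); 
if len(uu): print("red",uu.min(),uu.max(),vv.min(),vv.max(),st(np.median(P[k],0)))
for j in(0,.03,.06): print("pred",j,np.round(proj(d,np.r_[SO-j*c-.003*n,.198]),1))
E
python3 look.py w6
```

```text
0
pred 0 [306.5   5.6]
pred 0.03 [305.7  26.6]
pred 0.06 [304.8  49.7]
```

View pics/w6.png

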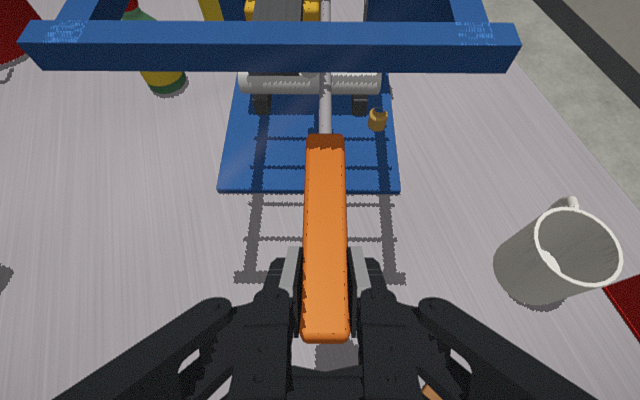

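The wrist view has the knob area hidden behind the hood's front bar (v 22-72), which fits the bolt having moved. I'll continue in small steps, feeling for the stop.

```bash
python3 -m pendant '[[[-0.2,0,-0.2,0,0,0,1],[-0.2,0,-0.2,0,0,0,1]]]'; python3 -m pendant '[[[-0.15,0,-0.15,0,0,0,1]]]';python3 -m pendant '[[[-0.15,0,-0.15,0,0,0,1]]]'
```

```text
t: 9.93
tcp_pos: [0.5226, 0.0086, 0.215]
ee_rot: [-2.054, -1.505, -0.851]
force: [1.7, 3.1, -3.9]
opening: 0.236
gripper_force: 59.3
t: 10.05
tcp_pos: [0.522, 0.0064, 0.2149]
ee_rot: [-2.054, -1.505, -0.851]
force: [0.7, 2.9, -2.6]
opening: 0.24
gripper_force: 59.3
t: 10.18
tcp_pos: [0.5214, 0.0044, 0.2149]
ee_rot: [-2.054, -1.505, -0.851]
force: [1.3, 2.7, -2.5]
opening: 0.237
gripper_force: 59.3
```

A steady 3 N means the bolt is caught and sliding. Continuing in 2 mm steps.

```bash
for i in 1; do python3 -m pendant '[[[-0.15,0,-0.15,0,0,0,1]]]'; python3 -m pendant '[[[-0.15,0,-0.15,0,0,0,1]]]'; done | grep -E "tcp|force:"
```

```text
tcp_pos: [0.5207, 0.0024, 0.2149]
force: [0.9, 2.8, -2.5]
gripper_force: 59.3
tcp_pos: [0.5201, 0.0004, 0.215]
force: [3.1, 12.8, -3.4]
gripper_force: 59.0
```

```bash
python3 -m pendant '[[[-0.15,0,-0.15,0,0,0,1]]]' | grep -E "tcp|^force:"
```

```text
tcp_pos: [0.5194, -0.0001, 0.2154]
force: [8.9, 34.9, -4.6]
```

The stop is felt: 35 N, with motion arrested after about 73 mm of travel. Easing off, moving forward 11 mm, then sideways clear of the pin.

```bash
python3 -m pendant '[[[0.2,0,0.2,0,0,0,1],[0.2,0,0.2,0,0,0,1],[0.2,0,0.2,0,0,0,1],[0.25,0,0.25,0,0,0,1],[0,0,0,0,0,0,1],[0,0,0,0,0,0,1]]]'; python3 -m pendant '[[[0,0.5,0,0,0,0,1],[0,0.7,0,0,0,0,1],[0,0.7,0,0,0,0,1],[0,0,0,0,0,0,1]]]'
```

```text
t: 11.3
tcp_pos: [0.5231, 0.0099, 0.2149]
ee_rot: [-2.054, -1.505, -0.851]
force: [0.9, -0.4, -2.1]
opening: 0.235
gripper_force: 62.4
t: 11.8
tcp_pos: [0.5417, 0.004, 0.2147]
ee_rot: [-2.054, -1.505, -0.851]
force: [0.4, -0.6, -2.0]
opening: 0.236
gripper_force: 62.4
```

```bash
python3 -m pendant '[[[0,1.1,0,0,0,0,1],[0,1.1,0,0,0,0,1],[0,0,0,0,0,0,1],[-1.5,0,-1.5,0,0,0,1],[-1.5,0,-1.5,0,0,0,1],[0,0,0,0,0,0,1]]]'; python3 look.py w7; python3 -m pendant '[[[-2.5,0,-2.5,0,0,0,1],[-3.5,0,-3.5,0,0,0,1],[-3.3,0,-3.3,0,0,0,1],[-2,0,-2,0,0,0,1],[0,0,0,0,0,0,1]]]'
python3 - <<'E'
from h import *; from station import arm
for nme in("top","wrist"):
    d=arm.get_image(nme); np.savez(nme+"8.npz",**d)
    if nme=="top": cv2.imwrite("pics/t8.png",cv2.resize(d["image"][130:250,170:310],None,fx=4,fy=4,interpolation=cv2.INTER_CUBIC)[:,:,::-1])
P=cloud(d)
s=arm.read_state();print(s["joints"]);C=R.from_rotvec(s["ee_rot"]).as_matrix()
d0=dict(np.load("w3.npz"))
for n,q in(("w3",d0),("now",d)):
    H=hsv(q); m=(H[...,1]>200)&(H[...,0]<22)&(H[...,0]>8)&(np.arange(640)>290)&(np.arange(640)<360); vv,uu=np.nonzero(m); print(n,uu.min(),uu.max(),vv.min(),vv.max(),uu.mean())
    g=q["image"][60].astype(int).sum(1)
    z=q["depth"][60]; k=np.nonzero(np.abs(z-z[326])<.02)[0]; print("rod at 60:",k.min(),k.max(),z[326])
E
```

```text
t: 12.55
tcp_pos: [0.5493, -0.0438, 0.2148]
ee_rot: [-2.056, -1.504, -0.851]
force: [-0.8, 0.3, -3.4]
opening: 0.238
gripper_force: 62.3
148
red 248 264 5 25 [-68.3  -3.3 200.1]
pred 0 [266.  -23.8]
pred 0.03 [263.5  -5.5]
pred 0.06 [260.7  14.4]
t: 13.22
tcp_pos: [0.5013, -0.1963, 0.2147]
ee_rot: [-2.056, -1.504, -0.851]
force: [0.6, -0.3, -1.8]
opening: 0.235
gripper_force: 62.3
[-0.79711272 -0.02151424  1.71840528  0.69813916  1.8152858  -0.44725133]
w3 291 358 134 369 321.65106382978723
rod at 60: 320 330 0.22876786
now 291 352 18 381 321.9269269269269
rod at 60: 320 330 0.22919172
```

View pics/t8.png

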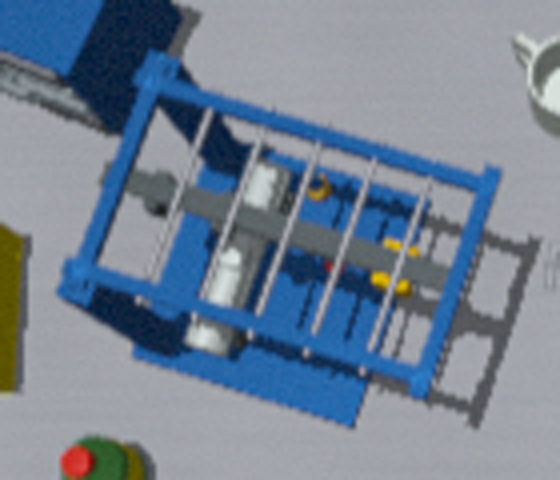

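The top view shows the red knob next to the keeper at crop (332,265). It moved about 60 mm, and the wrist measurement agrees with joint value 0.060. Returning the hook above its rest.

```bash
python3 -m pendant '[[[-2.6,0.44,-2.6,0,0,0,1],[-2.57,0.44,-2.57,0,0,0,1],[0,0,0,-5.88,0,5.88,1],[0,0,0,-5.88,0,5.88,1],[0,0,0,-5.88,0,5.88,1],[0,0,0,-5.88,0,5.88,1],[0,0,0,-5.88,0,5.88,1],[0,0,0,0,0,0,1]]]'; python3 -m pendant '[[[0,0,0,0,0,0,1]]]' >/dev/null
python3 - <<'E'
from h import *; from station import arm
s=arm.read_state(); T=R.from_rotvec([-2.631,-.727,-1.091]).as_matrix()
delta([.4877,-.2686,.060],T,s)
for f in("w3","wrist8"):
    q=dict(np.load(f+".npz")); H=hsv(q)[:,326]; k=(H[:,1]>200)&(H[:,0]<22)&(H[:,0]>8)
    z=q["depth"]; print(f,np.nonzero(k)[0][[0,1,-1]],z[100,326],z[200,326],z[300,326])
E
```

```text
t: 14.32
tcp_pos: [0.4876, -0.2658, 0.2155]
ee_rot: [-2.629, -0.73, -1.09]
force: [-0.3, 0.1, -2.1]
opening: 0.235
gripper_force: 62.3
shift cm [-11.05   0.11  10.91] turn deg [-0.24  0.01  0.12]
w3 [139 337 356] 0.21108563 0.16949964 0.14602947
wrist8 [138 139 344] 0.2106794 0.16992237 0.14766976
```

```bash
python3 -m pendant '[[[-2.5,0.11,2.5,-0.24,0,0.12,1],[-3.5,0,3.5,0,0,0,1],[-3,0,3,0,0,0,1],[-2,0,2,0,0,0,1],[-0.7,0,0.7,0,0,0,1],[-0.3,0,0.3,0,0,0,1],[0,0,0,0,0,0,1]]]';python3 -m pendant '[[[-0.2,0,0.2,0,0,0,1],[-0.12,0,0.12,0,0,0,1],[0,0,0,0,0,0,1]]]'
```

```text
t: 15.32
tcp_pos: [0.4887, -0.2691, 0.0461]
ee_rot: [-2.633, -0.723, -1.092]
force: [0.6, -0.8, -2.1]
opening: 0.236
gripper_force: 62.3
t: 15.7
tcp_pos: [0.4883, -0.2687, 0.0408]
ee_rot: [-2.633, -0.722, -1.091]
force: [-0.3, 0.5, -1.6]
opening: 0.233
gripper_force: 62.4
```

```bash
python3 -m pendant '[[[-0.1,0,0.1,0,0,0,1],[-0.07,0,0.07,0,0,0,1],[0,0,0,0,0,0,1]]]';python3 -m pendant '[[[-0.05,0,0.05,0,0,0,1],[0,0,0,0,0,0,1]]]'
```

```text
t: 16.08
tcp_pos: [0.4883, -0.2688, 0.0383]
ee_rot: [-2.633, -0.722, -1.091]
force: [-0.3, -0.3, -2.5]
opening: 0.23
gripper_force: 62.4
t: 16.32
tcp_pos: [0.4884, -0.2689, 0.0379]
ee_rot: [-2.633, -0.722, -1.092]
force: [-1.2, 0.2, 3.1]
opening: 0.231
gripper_force: 62.8
```

Touched down. Releasing partway so the fingers stay clear of the tin, then backing out.

```bash
python3 -m pendant '[[[0,0,0,0,0,0,0.8],[0,0,0,0,0,0,0.6],[0,0,0,0,0,0,0.4],[0,0,0,0,0,0,0.4],[0,0,0,0,0,0,0.4],[0,0,0,0,0,0,0.4]]]';python3 -m pendant '[[[0,0,-1.5,0,0,0,0.4],[0,0,-3,0,0,0,0.4],[0,0,-4,0,0,0,0.4],[0,0,-4,0,0,0,0.4],[0,0,-4,0,0,0,0.4],[0,0,0,0,0,0,0.4],[0,0,0,0,0,0,0.4]]]'
python3 - <<'E'
from station import arm; import cv2,numpy as np
d=arm.get_image("wrist"); cv2.imwrite("pics/w9.png",d["image"][:,:,::-1])
E
```

```text
t: 17.08
tcp_pos: [0.4883, -0.2688, 0.0376]
ee_rot: [-2.633, -0.722, -1.091]
force: [0.5, -0.1, -0.3]
opening: 0.599
gripper_force: 0.0
t: 17.95
tcp_pos: [0.3876, -0.328, 0.1541]
ee_rot: [-2.634, -0.721, -1.091]
force: [0.3, -0.3, -0.5]
opening: 0.599
gripper_force: 0.0
```

View pics/w9.png

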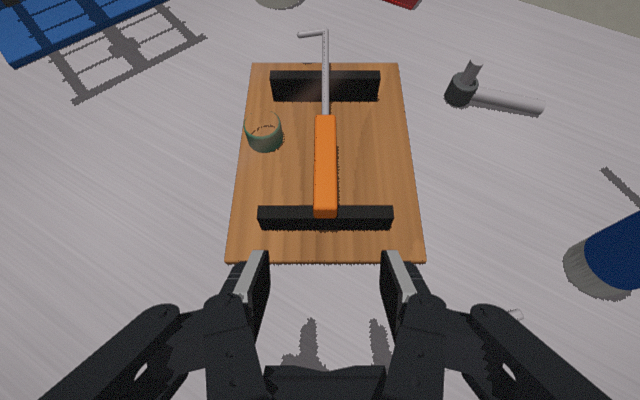

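The hook lies across both bars as before: handle from (326,115) to (326,215), bend at (326,32), prong to the left. The tin is undisturbed. Handing in.

```bash
python3 -c "
from station import arm; print(arm.close_job())"
```

```text
the job is handed in; nothing more can be done
None
```

The job is handed in at about 18 s of the 51 s allowed: the bolt is drawn home against its stop (force peaked at about 36 N), and the hook is back across both bars of its rest, same way round and same way up, with no contact seen with anything else.

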